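# Slide the ring case's lid home into its notches

### The arm

A 6-joint arm with a two-finger parallel gripper is mounted at the origin on the work surface. World frame = base frame: x ahead of the robot, y to its left, z up, the work surface at z = 0. Lengths are in mm, angles in rad, forces in N, time in s.
With the tool pointing down it reaches from about 275 to 1000 mm from the base axis. Payload 8.4 kg.
Tool frame: the origin (TCP) lies midway between the tips of the shut fingers; the grasp point (between the pads) lies 19 mm behind it; y points along the fingers, z is the direction in which the jaws open and shut, and the axes are right-handed (so a half turn about y gives the same grasp; the last joint's range is limited). The gripper opens to 85 mm and grips with 20 to 120 N. Pads are 22 mm wide; open, the fingers measure 114 mm over their backs; the gripper's body (76 mm by 85 mm) begins 54 mm behind the grasp point. The pads swing forward as they close: fully open they stand 13 mm farther back than shut.
Start: joints at [-1.336, 0.353, 1.633, -0, 1.155, -0.002], TCP at [146.619, -607.561, 231.281] pointing down, gripper open.
Joint ranges: [-2.63, 2.63], [-0.92, 2.1], [0.06, 2.66], [-1.3, 4.44], [0, 2.69], [-3.02, 3.02]. Speed limits (rad/s): [2.22, 2.22, 2.79, 3.14, 3.14, 3.14].

### API

Orientations are given as [roll, pitch, yaw] about the fixed x, y, z axes, in that order (R = Rz(yaw) Ry(pitch) Rx(roll)).
In Python, from rig import r gives the robot as it stands. The module is installed in compiled form; this text tells all that it offers.
- The arm moves only by the tool apply_moves, never from a script. Its argument "plan" is text: rows parted by semicolons, each of 7 numbers parted by spaces: the shift along the tool's x, y, z in cm, then the turn, a rotation vector about the tool's x, y, z in degrees, then the closure, from 0 (fully open) to 1 (shut). A call has 1 to 20 rows; each row shifts and turns the pose as measured when the row begins, along the tool's axes as they then stand; what a row does not reach is not made up. A row lasts 1/10 s, in which the tool goes at most 50 mm and 8.59 degrees, less where a joint would pass 70% of its speed; a pose out of reach is approached as far as the arm can. A call is refused whole if a number of a shift passes 5 or a number of a turn 8.59, either way. A call with a gripper value outside its range is refused whole. The fingers move at their own pace and stop on an object; "squeeze" is the grip in N (left out, the last holds). Time passes only in rows, so rows that do not move let the fingers close. It gives the time, the measured TCP pose, the force and the opening at its end, in the units of the state.
- r.sense(): the state, without advancing time (a new reading comes with each control period).
- r.grab_frame(name): name is "scene" or "top"; returns the picture (384x512x3 uint8, blue, green, red); there is no depth.
- r.get_calibration(name): a dict with "vertical_fov" (degrees; the focal length in pixels is half the picture's height over the tangent of half this angle, whatever the lens; pixels are square), "cx", "cy" (the principal point, pixels), "R" (3x3) and "t" (3): a world point X has camera coordinates R X + t. Camera axes: x right, y down, z forward; pixel columns grow to the right and rows downward; lengths in mm; the calibration is good to about 2 mm. A picture is of the moment at which its call begins. get_calibration takes no time and is no camera call.
- r.sign_off(): hands the job in, once; it reports no verdict.
The state is a dict: "clock": time; "qpos": joint angles; "qvel": joint speeds; "joint_efforts": joint torques, N m; "eef_pos": TCP position; "tcp_rot": TCP orientation; "contact_force": force on the tool from outside, world axes, zero at the start; "wrist_torque": the same for the moment, N m; "opening": opening from 0.0 (shut) to 1.0 (fully open).
Only numpy, scipy, OpenCV 4.12 (cv2) and the standard library are available. Lean on these libraries where they do the work, as an engineer would, in place of code of your own. Each camera call takes 0.05 s, during which the arm holds its last target. There are 200 camera calls.

### The job

Close the wider of the two ring display cases for the evening: with the fingertips, gently push its lid along the rails, away from you, until you feel it drop into its notches and it lies flush with the frame, then take the hand away. Only push the lid: do not pinch, lift or tip it. Leave the narrow case's lid and everything else on the stall as they are.

Things in the scene. Friction and masses are not known exactly. Their poses are not given: they have to be found in the camera images.
- wide_case: the wide case: fixed open wooden frame, 270 mm (x, from -130 to +140) x 177 mm (y), its sides 43 mm tall. Origin under it on the table, on its centre line; z up; its lid closes towards its +x, away from the robot. Rails inside, tops at z = 30, carry the lid's feet; steel rings lie lower. Lid side play 1.5 mm each way.
- wide_case_home (a point): where the wide lid's origin is once dropped: case x = 60, y = 0, z = 25 mm; axes as the case. Here four notches in the rails, 5 mm deep, take all four feet at once, with 2.5 mm play fore and aft. The frame's far end stops the lid only 13 mm farther on, so a fast shove can carry it past.
- wide_lid: the wide case's loose wooden lid, 110 (x) x 150 mm (y), on 6 mm feet. Origin at its centre, level with the feet's undersides; axes as its case. Panel top at z = 18. On the rails the origin is 30 mm above the table and the panel 5 mm proud of the frame; dropped, 25 mm and flush. Starts 50 to 115 mm short of the notches.
- wide_lid_batten (a point): middle of the top of the batten on the wide lid: a straight upright bar across the lid's middle, 14 mm thick (x), 90 mm long (y), 20 mm high over the panel; its top is 38 mm above the lid's origin. The lid weighs 0.3 to 0.6 kg and takes 1.5 to 5 N to push.
- narrow_case: the narrow case: fixed open wooden frame, 270 mm (x, from -130 to +140) x 127 mm (y), its sides 43 mm tall. Origin under it on the table, on its centre line; z up; its lid closes towards its +x, away from the robot. Rails inside, tops at z = 30, carry the lid's feet; steel rings lie lower. Lid side play 1.5 mm each way.
- narrow_lid: the narrow case's loose wooden lid, 110 (x) x 100 mm (y), on 6 mm feet. Origin at its centre, level with the feet's undersides; axes as its case. Panel top at z = 18. On the rails the origin is 30 mm above the table and the panel 5 mm proud of the frame; dropped, 25 mm and flush. Starts 50 to 115 mm short of the notches. Leave alone.
- narrow_lid_batten (a point): middle of the top of the batten on the narrow lid: a straight upright bar across the lid's middle, 14 mm thick (x), 60 mm long (y), 20 mm high over the panel; its top is 38 mm above the lid's origin.
- ring_cone: small dark wooden ring cone, 32 mm across, 65 mm tall, standing between the two cases; origin at the centre of its underside, z up. Leave alone.
- ring_post: small dark wooden ring post, 24 mm across, 36 mm tall, standing between the two cases nearer the robot; origin at the centre of its underside, z up. Leave alone.
- mug: white mug, 76 mm across, 90 mm tall; origin at the centre of its underside, z up. Leave alone.
- dish: white china dish, 100 mm across, 25 mm tall; origin at the centre of its underside, z up. Leave alone.
- polish_bottle: grey bottle, 48 mm across, 120 mm tall; origin at the centre of its underside, z up. Leave alone.
- card_block: block of blank white cards, 55 x 90 x 40 mm; origin at the centre of its underside, z up. Leave alone.
- jar: glass jar, 60 mm across, 70 mm tall; origin at the centre of its underside, z up. Leave alone.
- tape_roll: cardboard roll, 72 mm across, 20 mm tall; origin at the centre of its underside, z up. Leave alone.

How it is judged (in metres and radians):
On the way, in this order (a step that is already met when the one before it is completed fails the run):
1. the wide lid has been pushed to within 25 mm of the notches, still riding on the rails (x of wide_lid in the frame of wide_case above 0.035 m and z of wide_lid in the frame of wide_case between 0.0275 and 0.036 m).
2. the wide lid has dropped into its notches (x of wide_lid in the frame of wide_case between 0.055 and 0.065 m and z of wide_lid in the frame of wide_case below 0.0268 m), for 0.2 s.
At the end, for the whole second after the job is handed in: Wide lid at rest in its notches: within 5 mm of the notch position along the rails, 4 mm across, at most 1.8 mm above its seated height (flush), level within 1.7 degrees; narrow lid within 10 mm and all other things within 20 mm of where they stood (all of step 2 and y of wide_lid in the frame of wide_case between -0.004 and 0.004 m and z of wide_lid in the frame of wide_case above 0.023 m and angle between wide_lid's own z axis and vertical below 0.03 rad and linear speed of wide_lid below 0.01 m/s and distance of narrow_lid from where it was at the start of the episode below 0.01 m and distance of each of ring_cone, ring_post, mug, dish, polish_bottle, card_block, jar, tape_roll from where it was at the start of the episode below 0.02 m); the robot touches nothing.
It fails at once if a lid is lifted off its rails (more than 10 mm up) or tipped by more than about 14 degrees (z of wide_lid in the frame of wide_case above 0.04 m or z of narrow_lid in the frame of narrow_case above 0.04 m or angle between any of wide_lid, narrow_lid's own z axis and vertical above 0.25 rad).
It fails at once if the fingers bear on the wide lid with more than 35 N, by shoving or by pinching (contact force between the fingers and wide_lid above 35 N).
It fails at once if the narrow case's lid is shifted by more than 10 mm (distance of narrow_lid from where it was at the start of the episode above 0.01 m).
It fails at once if another thing on the stall is moved by more than 20 mm or tipped over (distance of any of ring_cone, ring_post, mug, dish, polish_bottle, card_block, jar, tape_roll from where it was at the start of the episode above 0.02 m or angle between any of ring_cone, ring_post, mug, dish, polish_bottle, card_block, jar, tape_roll's own z axis and vertical above 0.4 rad).
It also fails if it takes over 42 s, if anything falls off the work surface, if the arm or the gripper's body presses on something with over 40 N, if the wrist force passes 120 N, or if a joint passes its speed limit or range.

## Working session

There is one attempt and no reset: what is moved stays moved. The work goes in short steps, Python scripts to look and compute and a tool call to move; the robot and the scene stay as the last step left them, time stands still between calls to the robot, and variables do not carry over. Pictures are saved under pics/ and viewed, about 8 in all and at most 12, crops included, and the job is handed in when it is done.

Besides the shell and the picture viewer there is one more tool, called after ">>>" as name(argument=value, ...) on one line, values as JSON. apply_moves: Moves the arm, as the interface text tells. Its arguments: {"type":"object","properties":{"plan":{"type":"string"},"squeeze":{"type":"number"}},"required":["plan"]}

```bash
mkdir -p pics; python3 - <<'E'
from rig import r
import cv2,numpy as np
for n in("scene","top"):
    f=r.grab_frame(n);cv2.imwrite(f"pics/{n}0.png",f)
    c=r.get_calibration(n);print(n,c)
print(r.sense())
a=cv2.imread("pics/scene0.png");b=cv2.imread("pics/top0.png")
E
```

```text
scene {'vertical_fov': 47.9183645942458, 'cx': 255.82988289275542, 'cy': 188.6468135549027, 'R': array([[-0.52441448,  0.85138891, -0.01124143],
       [ 0.61956263,  0.37249786, -0.69093233],
       [-0.58406472, -0.36929969, -0.72283203]]), 't': array([ 282.48473611, -290.96934774, 1474.87334411])}
top {'vertical_fov': 44.49841596762272, 'cx': 255.12161681758727, 'cy': 194.74745433227454, 'R': array([[ 1.65128078e-02, -9.99863624e-01,  2.46712040e-04],
       [-9.99019164e-01, -1.65089996e-02, -4.10872495e-02],
       [ 4.10857191e-02,  4.31995798e-04, -9.99155532e-01]]), 't': array([ -16.62711495,  561.61359138, 1198.81165266])}
{'clock': 0.1, 'qpos': array([-1.33643516e+00,  3.53604091e-01,  1.63407875e+00,  3.83728614e-05,
        1.15517855e+00, -2.39896355e-03]), 'qvel': array([-1.20225929e-03, -1.93975750e-03, -8.52886354e-04,  4.63267173e-07,
        1.30070074e-03,  2.24609550e-04]), 'joint_efforts': array([ 1.17633375e-03, -6.06353474e+01, -3.42818534e+01, -3.94994731e-05,
        3.90095520e-03, -3.71557394e-05]), 'eef_pos': array([ 146.50826198, -607.14024953,  230.61288153]), 'tcp_rot': array([-1.57206498e+00,  3.81299424e-05, -2.90484806e+00]), 'contact_force': array([-0.61160608, -0.11788448,  0.09453642]), 'wrist_torque': array([ 0.06016127,  0.01084956, -0.03791166]), 'opening': 1.0012850270588929}
```

View pics/top0.png

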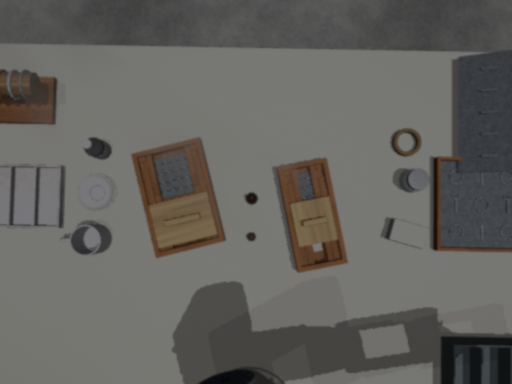

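View pics/scene0.png

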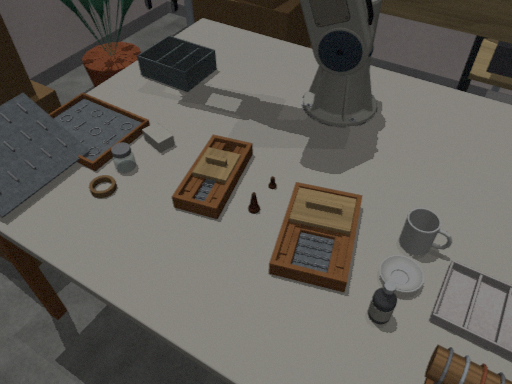

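The top view shows the wide case at pixel corners of about (133,153), (200,140), (223,241) and (156,254). Its lid is at the near end, with the batten near (182,219). The scene view agrees: the batten is at about (323,207).

```bash
cat > h.py <<'E'
from rig import r
import cv2,numpy as np
def ray(n,p,z):
    c=r.get_calibration(n);f=192/np.tan(np.radians(c["vertical_fov"]/2))
    p=np.atleast_2d(np.asarray(p,float)); d=np.c_[(p[:,0]-c["cx"])/f,(p[:,1]-c["cy"])/f,np.ones(len(p))]@c["R"]
    o=-c["R"].T@c["t"]; return (o+d*((z-o[2])/d[:,2])[:,None])[:,:2]
def proj(n,X):
    c=r.get_calibration(n);f=192/np.tan(np.radians(c["vertical_fov"]/2))
    k=np.atleast_2d(X)@c["R"].T+c["t"];return k[:,:2]/k[:,2:]*f+[c["cx"],c["cy"]]
def big(m):
    n,l,s,_=cv2.connectedComponentsWithStats(m.astype(np.uint8)*255);return l==1+np.argmax(s[1:,4])
def rect(n,m,z):
    P=ray(n,cv2.convexHull(np.argwhere(m)[:,::-1].astype(np.int32))[:,0],z).astype(np.float32)
    return cv2.minAreaRect(P)
E
python3 - <<'E'
from h import *
f=cv2.imread("pics/top0.png");h=cv2.cvtColor(f,cv2.COLOR_BGR2HSV)
m=np.zeros(f.shape[:2],bool);m[130:265,122:235]=1
w=big(m&(h[...,1]>90)); print("frame",rect("top",w,43))
print(h[205,165],h[232,185],h[248,160],h[219,182],h[160,142],h[170,150])
lid=big(m&(h[...,0]>=13)&(h[...,1]>70)&(h[...,2]>85)); print("lid",lid.sum(),rect("top",lid,48))
s=cv2.imread("pics/scene0.png")
a=cv2.resize(f[130:265,122:235],None,fx=3.5,fy=3.5,interpolation=2)
b=cv2.resize(s[180:290,265:370],None,fx=3.5,fy=3.5,interpolation=2)
v=np.zeros((480,790,3),np.uint8);v[:a.shape[0],:a.shape[1]]=a[:480];v[:b.shape[0],400:400+b.shape[1]]=b
g=cv2.resize((lid*120+w*120).astype(np.uint8)[130:265,122:235],None,fx=.8,fy=.8)
v[480-g.shape[0]:,400:400+g.shape[1]]=g[...,None]
cv2.imwrite("pics/c1.png",v)
E
```

```text
frame ((551.931396484375, 187.1846160888672), (265.98773193359375, 175.61944580078125), 14.949118614196777)
[ 18 100 115] [ 20  94 117] [ 15 116  90] [ 18  98 114] [ 12 133  92] [ 12 135  91]
lid 2914 ((496.0186462402344, 173.19708251953125), (119.2214126586914, 172.8001251220703), 14.868256568908691)
```

View pics/c1.png

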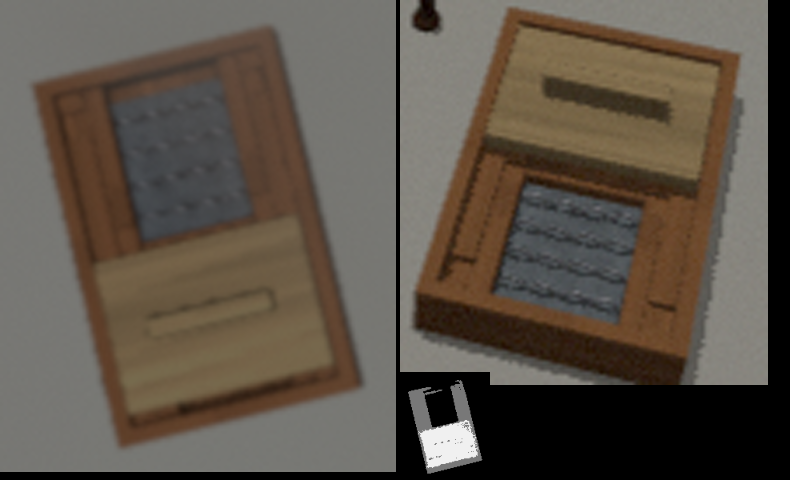

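```bash
python3 - <<'E'
from h import *
T=lambda P:np.array(P)/3.5+[122-.36,130-.36]
S=lambda P:(np.array(P)-[400,0])/3.5+[265-.36,180-.36]
th=np.radians(14.9);ex=np.array([np.cos(th),np.sin(th)]);ey=np.array([-ex[1],ex[0]])
O=np.array([551.9,187.2])-5*ex
q=ray("top",T([(97,265),(297,217),(332,367),(128,412)]),48);print("panel",q.round(),q.mean(0),np.linalg.norm(np.diff(q,axis=0),axis=1))
b=ray("top",T([(148,318),(270,290),(274,305),(150,335)]),68);print("bat top",b.mean(0),np.linalg.norm(np.diff(b,axis=0),axis=1))
bs=ray("scene",S([(544,74),(669,99),(668,105),(545,80)]),68);print("scene bat approx",bs.mean(0))
sf=ray("scene",S([(509,10),(739,54),(684,358),(414,293)]),43);print("scene frame",sf.round(),sf.mean(0),np.linalg.norm(np.diff(sf,axis=0),axis=1))
for n,p in(("panel",q.mean(0)),("bat",b.mean(0)),("bs",bs.mean(0)),("sframe",sf.mean(0))):print(n,"case xy",(p-O)@ex,(p-O)@ey)
c=(q.mean(0)+b.mean(0))/2
p=c-45*ex; s=r.sense()
print("O",O,"target",p, "delta world",p-s["eef_pos"][:2], "yaw err deg",np.degrees(th-np.pi-s["tcp_rot"][2]))
E
```

```text
panel [[529. 256.]
 [566. 114.]
 [460.  87.]
 [425. 232.]] [495.08735547 172.44911066] [146.70152327 109.90799324 148.46772543]
bat top [497.51574548 171.53133912] [87.62293505 10.88961713 89.26426615]
scene bat approx [505.27178365 176.31781542]
scene frame [[449.  71.]
 [401. 238.]
 [662. 307.]
 [708. 139.]] [554.8059358  188.64844874] [174.04639156 269.45071069 174.61268952]
panel case xy -53.695318053597084 0.35348736824540744
bat case xy -51.584569195606925 -1.1578437970305666
bs case xy -42.858559414211726 1.4733606428563368
sframe case xy 8.180670518574262 0.6525348203617606
O [547.0681196  185.91433603] target [452.81462691 160.4192492 ] delta world [306.30636493 767.55949874] yaw err deg 1.3355341347791017
```

>>> apply_moves(plan="-2.6 0 -3.7 0 0 0 0.5;-2.6 0 -3.7 0 0 0 0.5;-2.6 0 -3.7 0 0 0 0.5;-2.6 0 -3.7 0 0 0 0.5;-2.6 0 -3.7 0 0 0 0.5;-2.6 0 -3.7 0 0 0 0.5;-2.6 0 -3.7 0 0 0 0.5;-2.6 0 -3.7 0 0 0 0.5;-2.6 0 -3.7 0 0 0 0.5;-2.6 0 -3.7 0 0 0 0.5;-2.6 0 -3.7 0 0 0 0.5;-2.6 0 -3.7 0 0 0 0.5;-2.6 0 -3.7 0 0 0 0.5;-2.6 0 -3.7 0 0 0 0.5;-2.6 0 -3.7 0 0 0 0.5;-2.6 0 -3.7 0 0 0 0.5;-2.6 0 -3.7 0 0 0 0.5;0 0 0 0 0 0 0.5")

```text
clock: 1.9
eef_pos: [436.2, 136.5, 229.0]
tcp_rot: [-1.573, 0.004, -2.91]
contact_force: [0.6, -0.2, -0.2]
opening: 0.495
```

>>> apply_moves(plan="-2.2 0 -1.9 0 -1.6 0 0.5;0 3 0 0 0 0 0.5;0 3 0 0 0 0 0.5;0 3 0 0 0 0 0.5;0 3 0 0 0 0 0.5;0 1 0 0 0 0 0.5;0 0 0 0 0 0 0.5;0 0 0 0 0 0 0.5")

```text
clock: 2.7
eef_pos: [453.5, 160.6, 95.5]
tcp_rot: [-1.572, 0.003, -2.877]
contact_force: [0.1, 0.1, 1.1]
opening: 0.499
```

```bash
cat > st.py <<'E'
from h import *
th=np.radians(14.9);ex=np.array([np.cos(th),np.sin(th)]);ey=np.array([-ex[1],ex[0]]);O=np.array([547.07,185.9])
s=r.sense();d=s["eef_pos"][:2]-O
print("t",s["clock"],"case xy",(d@ex).round(1),(d@ey).round(1),"z",s["eef_pos"][2].round(1),"yaw",np.degrees(s["tcp_rot"]).round(2),"F case",(s["contact_force"][:2]@np.c_[ex,ey]).round(2),s["contact_force"][2].round(2))
E
python3 - <<'E'
import st
from h import *
v=np.zeros((520,800,3),np.uint8)
f=r.grab_frame("scene")[150:310,255:385];v[:480,:390]=cv2.resize(f,None,fx=3,fy=3,interpolation=2)
f=r.grab_frame("top")[120:280,115:245];v[:480,400:790]=cv2.resize(f,None,fx=3,fy=3,interpolation=2)
cv2.imwrite("pics/c2.png",v)
E
```

```text
t 2.7 case xy -96.9 -0.4 z 95.5 yaw [ -90.05    0.19 -164.82] F case [0.08 0.06] 1.08
```

View pics/c2.png

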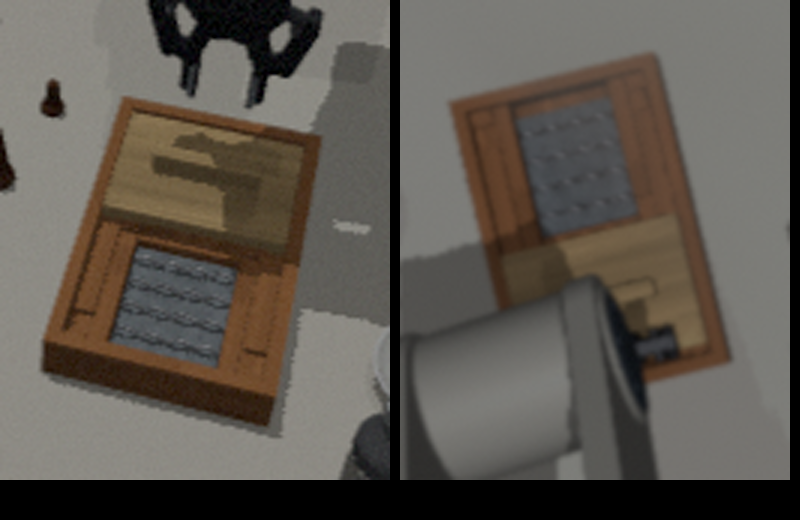

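The fingers, near (190,95) and (255,100) in the left crop, hang behind the batten and are centred on it. I'm lowering them behind it.

>>> apply_moves(plan="0 1.5 0 0 0 0 0.5;0 1.3 0 0 0 0 0.5;0 0.8 0 0 0 0 0.5;0 0.4 0 0 0 0 0.5;0 0 0 0 0 0 0.5;0 0 0 0 0 0 0.5")

```text
clock: 3.4
eef_pos: [457.9, 162.1, 58.7]
tcp_rot: [-1.572, 0.013, -2.877]
contact_force: [0.1, 0.6, 0.1]
opening: 0.498
```

```bash
python3 st.py
```

```text
t 3.4 case xy -92.3 -0.1 z 58.7 yaw [ -90.09    0.76 -164.83] F case [0.24 0.54] 0.08
```

>>> apply_moves(plan="0 0.6 0 0 0 0 0.5;-0.4 0 0 0 0 0 0.5;-0.4 0 0 0 0 0 0.5;-0.3 0 0 0 0 0 0.5;-0.2 0 0 0 0 0 0.5;-0.2 0 0 0 0 0 0.5;-0.2 0 0 0 0 0 0.5;-0.2 0 0 0 0 0 0.5;-0.2 0 0 0 0 0 0.5")

```text
clock: 4.3
eef_pos: [480.6, 168.4, 53.5]
tcp_rot: [-1.572, 0.014, -2.877]
contact_force: [-3.4, -0.6, 2.0]
opening: 0.499
```

```bash
python3 st.py
```

```text
t 4.3 case xy -68.8 0.1 z 53.5 yaw [ -90.09    0.82 -164.83] F case [-3.47  0.34] 1.97
```

>>> apply_moves(plan="-0.2 0 0 0 0 0 0.5;-0.2 0 0 0 0 0 0.5;-0.3 0 0 0 0 0 0.5;-0.3 0 0 0 0 0 0.5;-0.3 0 0 0 0 0 0.5;-0.3 0 0 0 0 0 0.5;-0.3 0 0 0 0 0 0.5;-0.3 0 0 0 0 0 0.5;-0.3 0 0 0 0 0 0.5;-0.3 0 0 0 0 0 0.5;-0.3 0 0 0 0 0 0.5;-0.3 0 0 0 0 0 0.5;-0.3 0 0 0 0 0 0.5;-0.3 0 0 0 0 0 0.5;-0.3 0 0 0 0 0 0.5;-0.3 0 0 0 0 0 0.5;-0.2 0 0 0 0 0 0.5;-0.2 0 0 0 0 0 0.5")

```text
clock: 6.1
eef_pos: [530.4, 181.7, 53.0]
tcp_rot: [-1.572, 0.009, -2.877]
contact_force: [-2.5, -0.6, 2.1]
opening: 0.499
```

```bash
python3 - <<'E'
import st
from h import *
v=np.zeros((520,800,3),np.uint8)
f=r.grab_frame("scene")[150:310,255:385];v[:480,:390]=cv2.resize(f,None,fx=3,fy=3,interpolation=2)
f=r.grab_frame("top")[120:280,115:245];v[:480,400:790]=cv2.resize(f,None,fx=3,fy=3,interpolation=2)
cv2.imwrite("pics/c3.png",v)
E
```

```text
t 6.1 case xy -17.2 0.2 z 53.0 yaw [ -90.08    0.49 -164.83] F case [-2.57  0.1 ] 2.08
```

View pics/c3.png

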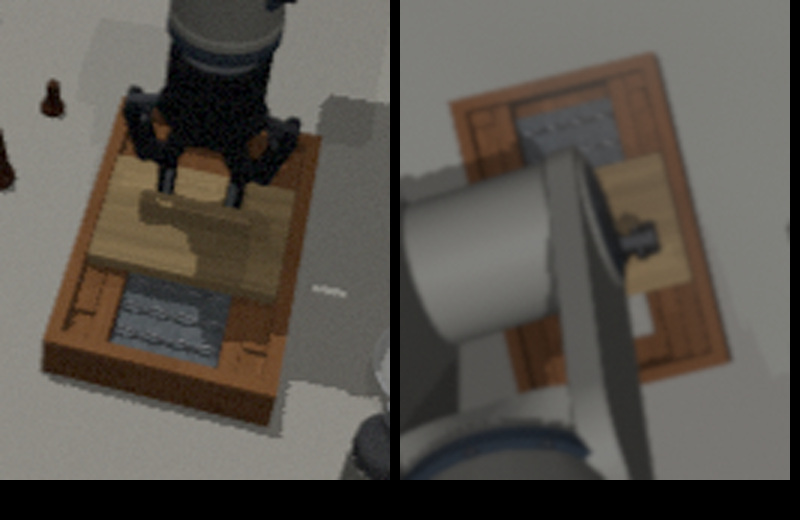

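The lid has moved about 52 mm and stayed square, with the fingers flat on its batten near (165,190) and (235,195). I'll keep pushing at 20 mm/s.

>>> apply_moves(plan="-0.2 0 0 0 0 0 0.5;-0.2 0 0 0 0 0 0.5;-0.2 0 0 0 0 0 0.5;-0.2 0 0 0 0 0 0.5;-0.2 0 0 0 0 0 0.5;-0.2 0 0 0 0 0 0.5;-0.2 0 0 0 0 0 0.5;-0.2 0 0 0 0 0 0.5;-0.2 0 0 0 0 0 0.5;-0.2 0 0 0 0 0 0.5;-0.2 0 0 0 0 0 0.5;-0.2 0 0 0 0 0 0.5;-0.2 0 0 0 0 0 0.5;-0.2 0 0 0 0 0 0.5;-0.2 0 0 0 0 0 0.5;-0.2 0 0 0 0 0 0.5;-0.2 0 0 0 0 0 0.5;-0.2 0 0 0 0 0 0.5")

```text
clock: 8.0
eef_pos: [568.3, 192.0, 53.1]
tcp_rot: [-1.572, 0.009, -2.877]
contact_force: [-2.8, 0.4, -0.7]
opening: 0.501
```

```bash
python3 st.py
```

```text
t 8.0 case xy 22.0 0.4 z 53.1 yaw [ -90.08    0.52 -164.82] F case [-2.65  1.07] -0.69
```

>>> apply_moves(plan="-0.15 0 0 0 0 0 0.5;-0.15 0 0 0 0 0 0.5;-0.15 0 0 0 0 0 0.5;-0.15 0 0 0 0 0 0.5;-0.15 0 0 0 0 0 0.5;-0.1 0 0 0 0 0 0.5;-0.1 0 0 0 0 0 0.5;-0.1 0 0 0 0 0 0.5;-0.1 0 0 0 0 0 0.5")

```text
clock: 8.9
eef_pos: [580.5, 195.3, 53.1]
tcp_rot: [-1.572, 0.009, -2.877]
contact_force: [-2.5, -0.6, -1.7]
opening: 0.5
```

```bash
python3 st.py
```

```text
t 8.9 case xy 34.7 0.5 z 53.1 yaw [ -90.07    0.53 -164.82] F case [-2.55  0.04] -1.68
```

>>> apply_moves(plan="-0.1 0 0 0 0 0 0.5;-0.1 0 0 0 0 0 0.5;-0.1 0 0 0 0 0 0.5;-0.1 0 0 0 0 0 0.5")

```text
clock: 9.3
eef_pos: [584.7, 196.4, 53.1]
tcp_rot: [-1.572, 0.009, -2.877]
contact_force: [-0.9, 0.3, -1.3]
opening: 0.499
```

```bash
python3 st.py
```

```text
t 9.3 case xy 39.0 0.5 z 53.1 yaw [ -90.07    0.53 -164.82] F case [-0.85  0.5 ] -1.3
```

>>> apply_moves(plan="-0.1 0 0 0 0 0 0.5;-0.1 0 0 0 0 0 0.5")

```text
clock: 9.5
eef_pos: [586.9, 197.0, 53.2]
tcp_rot: [-1.572, 0.009, -2.877]
contact_force: [-1.8, -0.2, -1.0]
opening: 0.502
```

```bash
python3 - <<'E'
import st
from h import *
v=np.zeros((520,800,3),np.uint8)
f=r.grab_frame("scene")[190:310,255:385];v[:480,:520]=cv2.resize(f,None,fx=4,fy=4,interpolation=2)
cv2.imwrite("pics/c4.png",v[:,:520])
E
```

```text
t 9.5 case xy 41.3 0.5 z 53.2 yaw [ -90.07    0.54 -164.82] F case [-1.77  0.29] -0.95
```

View pics/c4.png

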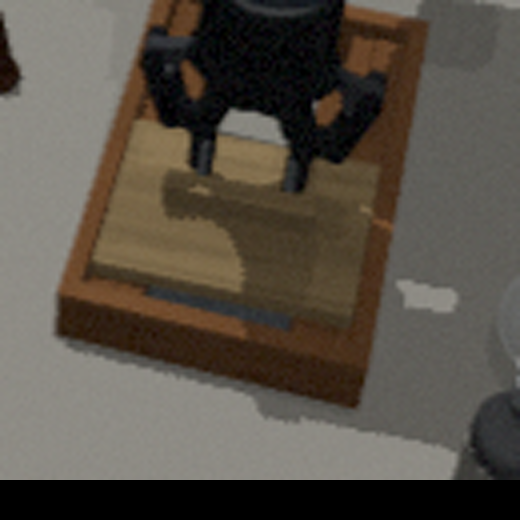

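The lid is nearly there: its far edge is at about (90,270)–(350,325), close to the frame's end. I can't tell yet whether it has dropped, so I'll keep creeping and watch the force.

>>> apply_moves(plan="-0.1 0 0 0 0 0 0.5;0 0 0 0 0 0 0.5")

```text
clock: 9.75
eef_pos: [588.6, 197.5, 53.4]
tcp_rot: [-1.572, 0.011, -2.877]
contact_force: [0.1, -0.6, -0.6]
opening: 0.496
```

```bash
python3 st.py
```

```text
t 9.75 case xy 43.1 0.5 z 53.4 yaw [ -90.08    0.61 -164.83] F case [-0.07 -0.6 ] -0.61
```

>>> apply_moves(plan="-0.1 0 0 0 0 0 0.5")

```text
clock: 9.85
eef_pos: [589.4, 197.7, 53.5]
tcp_rot: [-1.572, 0.01, -2.877]
contact_force: [-2.8, -0.7, -0.4]
opening: 0.502
```

```bash
python3 - <<'E'
import st
from h import *
from h import *
f=r.grab_frame("scene")[190:310,265:375]
a=cv2.imread("pics/scene0.png")
cv2.imwrite("pics/c5.png",cv2.convertScaleAbs(cv2.resize(f,None,fx=5,fy=5,interpolation=2),alpha=1.6))
E
```

```text
t 9.85 case xy 43.9 0.5 z 53.5 yaw [ -90.08    0.58 -164.83] F case [-2.89  0.1 ] -0.44
```

View pics/c5.png

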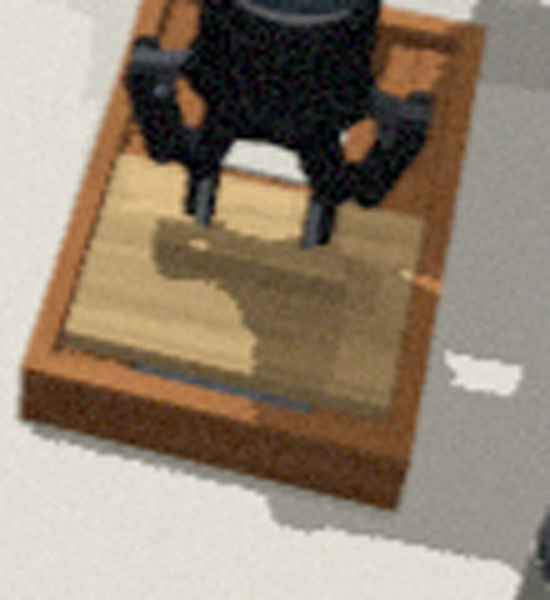

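```bash
python3 - <<'E'
from st import *
P=np.array([(62,340),(388,408),(422,215),(118,153)])/5+[264.6,189.6]
for z in(43,48):
    q=ray("scene",P,z)-O;print(z,np.c_[q@ex,q@ey].round(1).tolist())
E
```

```text
t 9.9 case xy 44.2 0.6 z 53.5 yaw [ -90.08    0.61 -164.83] F case [-1.25  0.03] -0.99
43 [[122.5, -72.7], [116.9, 76.0], [4.3, 74.7], [7.6, -74.5]]
48 [[125.8, -71.9], [120.3, 75.8], [8.4, 74.6], [11.7, -73.7]]
```

>>> apply_moves(plan="-0.1 0 0 0 0 0 0.5;0 0 0 0 0 0 0.5")

```text
clock: 10.1
eef_pos: [590.5, 198.0, 53.5]
tcp_rot: [-1.572, 0.01, -2.877]
contact_force: [-0.7, 0.1, -1.2]
opening: 0.497
```

```bash
python3 st.py
```

```text
t 10.1 case xy 45.1 0.6 z 53.5 yaw [ -90.08    0.58 -164.83] F case [-0.67  0.24] -1.16
```

```bash
python3 - <<'E'
from st import *
f=r.grab_frame("scene");cv2.imwrite("pics/s6.png",f)
c4=cv2.resize(cv2.imread("pics/c4.png")[:480],(130,120),interpolation=cv2.INTER_AREA)
c5=cv2.resize(cv2.imread("pics/c5.png"),(110,120),interpolation=cv2.INTER_AREA)/1.6
for n,g,x0 in(("c4",c4,255),("c5",c5,265),("now",f[190:310],0)):
    for c in(284,290,336): print(n,c,g[60:90,c-x0-2:c-x0+3,1].mean(1).round().astype(int))
E
```

```text
t 10.1 case xy 45.1 0.6 z 53.5 yaw [ -90.08    0.58 -164.83] F case [-0.67  0.24] -1.16
c4 284 [101 107 108 105 103 105  89  62  54  52  53  64  72  78  80  79  70  46
  34  28  30  29  31  31  32  29  32  55  80  91]
c4 290 [ 98 103 108 109 108 102 102  94  66  54  50  42  54  59  72  77  78  77
  58  39  32  29  26  31  30  32  29  28  38  70]
c4 336 [64 64 64 65 66 67 70 72 73 71 72 73 75 75 73 68 70 66 55 51 50 44 41 44
 46 47 46 47 48 45]
c5 284 [ 99 100 107 108 105 103 103  87  62  54  50  53  69  76  78  79  71  46
  34  33  30  30  31  31  29  30  32  55  80  92]
c5 290 [ 95  98 103 107 109 108 103 103  98  71  55  52  45  57  72  77  78  76
  56  39  31  30  29  28  30  31  31  29  37  69]
c5 336 [61 61 63 66 65 66 64 68 70 71 72 72 72 73 75 75 73 68 68 67 58 54 52 47
 48 50 50 50 50 44]
now 284 [ 99  99 105 108 108 104 103 101  73  56  52  53  66  78  80  79  71  44
  34  31  30  27  32  30  30  28  32  56  79  89]
now 290 [ 95  97  99 106 109 108 106 101 104  85  61  55  50  52  71  77  78  79
  57  35  33  33  30  31  34  32  30  30  37  71]
now 336 [60 59 63 66 65 65 65 67 68 69 71 72 71 72 73 75 75 70 68 72 62 55 53 50
 48 48 47 50 50 46]
```

```bash
python3 - <<'E'
from st import *
def dn(p,w,h):return cv2.resize(cv2.imread(p)[:480,:w*(480//h)],(w,h),interpolation=cv2.INTER_AREA)
c2=dn("pics/c2.png",130,160);c3=dn("pics/c3.png",130,160);c4=dn("pics/c4.png",130,120);now=cv2.imread("pics/s6.png")
def edge(g,x0,y0,c,lo,hi):
    p=cv2.GaussianBlur(g[:,c-x0-1:c-x0+2,1].mean(1).astype(np.float32)[:,None],(1,3),0)[:,0]
    d=p[lo-y0:hi-y0]-p[lo-y0+1:hi-y0+1]; i=int(np.argmax(d)); w=d[max(i-1,0):i+2]; return lo+i+.5+((w*np.arange(-1,len(w)-1)).sum()/w.sum() if len(w)==3 else 0)
for n,g,x0,y0,t,lo,hi in(("c3",c3,255,150,-17.2,230,246),("c4",c4,255,190,41.3,252,263),("now",now,0,0,45.1,253,265)):
  for c in(290,294,298,302):
    e=edge(g,x0,y0,c,lo,hi); a=[(ray("scene",[(c,e)],z)[0]-O)@ex-t for z in(48,43)]
    print(n,c,round(e,2),"edge-TCP at z48,z43:",np.round(a,1))
E
```

```text
t 10.15 case xy 45.1 0.6 z 53.5 yaw [ -90.08    0.59 -164.82] F case [-0.31 -1.08] -0.38
c3 290 235.51 edge-TCP at z48,z43: [73.4 69.6]
c3 294 236.46 edge-TCP at z48,z43: [73.5 69.7]
c3 298 237.39 edge-TCP at z48,z43: [73.6 69.8]
c3 302 238.31 edge-TCP at z48,z43: [73.6 69.8]
c4 290 257.57 edge-TCP at z48,z43: [76.2 72.8]
c4 294 258.47 edge-TCP at z48,z43: [76.  72.6]
c4 298 259.43 edge-TCP at z48,z43: [76.  72.6]
c4 302 260.37 edge-TCP at z48,z43: [76.  72.5]
now 290 259.39 edge-TCP at z48,z43: [77.2 73.8]
now 294 260.34 edge-TCP at z48,z43: [77.2 73.8]
now 298 261.29 edge-TCP at z48,z43: [77.1 73.7]
now 302 262.31 edge-TCP at z48,z43: [77.3 73.9]
```

Measured against the fingers, the far edge fits a panel height of z=43 (dropped) better than z=48. I'll back off for a clear view to confirm.

>>> apply_moves(plan="0.3 0 0 0 0 0 0.5;1 0 0 0 0 0 0.5;1 0 0 0 0 0 0.5;0 -2 0 0 0 0 0.5;0 -4 0 0 0 0 0.5;0 -4 0 0 0 0 0.5;3 -4 0 0 0 0 0.5;4 0 0 0 0 0 0.5;4 0 0 0 0 0 0.5;4 0 2 0 0 0 0.5;0 0 4.5 0 0 0 0.5;0 0 4.5 0 0 0 0.5;0 0 4.5 0 0 0 0.5;0 0 4.5 0 0 0 0.5;0 0 4.5 0 0 0 0.5;0 0 4.5 0 0 0 0.5;0 0 0 0 0 0 0.5;0 0 0 0 0 0 0.5")

```text
clock: 11.95
eef_pos: [483.8, -139.5, 195.4]
tcp_rot: [-1.571, 0.021, -2.873]
contact_force: [-0.8, -0.4, -0.6]
opening: 0.498
```

```bash
python3 - <<'E'
from st import *
v=np.zeros((480,800,3),np.uint8)
f=r.grab_frame("scene");cv2.imwrite("pics/s7.png",f);v[:480,:395]=cv2.resize(f[190:310,270:369],(395,480),interpolation=2)
f=r.grab_frame("top");cv2.imwrite("pics/t7.png",f);v[:,400:795]=cv2.resize(f[138:258,127:226],(395,480),interpolation=2)
cv2.imwrite("pics/c7.png",v)
E
```

```text
t 11.95 case xy -144.8 -298.2 z 195.4 yaw [ -90.      1.18 -164.64] F case [-0.85 -0.16] -0.64
```

View pics/c7.png

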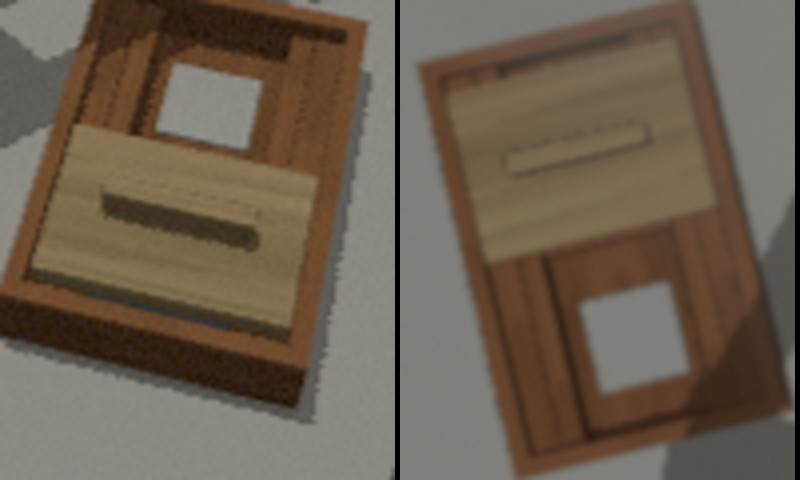

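```bash
python3 - <<'E'
from st import *
S=lambda P:np.array(P)/[395/99,4]+[269.6,189.6]
T=lambda P:(np.array(P)-[400,0])/[395/99,4]+[126.6,137.6]
def cs(n,P,z): q=ray(n,P,z)-O; return np.c_[q@ex,q@ey]
print("top frame",cs("top",T([(418,65),(690,2),(790,408),(518,475)]),43).mean(0))
for z in(43,48):
  print(z,"top lid",cs("top",T([(448,92),(670,38),(717,207),(490,262)]),z).mean(0),"scene lid",cs("scene",S([(75,125),(317,177),(290,327),(33,268)]),z).mean(0))
print("top batten z63",cs("top",T([(503,150),(645,121),(651,144),(509,175)]),63).mean(0))
h=cv2.cvtColor(cv2.imread("pics/t7.png"),cv2.COLOR_BGR2HSV)
m=np.zeros(h.shape[:2],bool);m[130:265,122:235]=1
lid=big(m&(h[...,0]>=16)&(h[...,1]>60)&(h[...,2]>95)); h0=cv2.cvtColor(cv2.imread("pics/top0.png"),cv2.COLOR_BGR2HSV)
lid0=big(m&(h0[...,0]>=16)&(h0[...,1]>60)&(h0[...,2]>95))
for l in(lid0,lid): print(l.sum(),cs("top",[np.argwhere(l)[:,::-1].mean(0)],48))
E
```

```text
t 12.05 case xy -144.3 -297.2 z 195.6 yaw [ -89.99    1.19 -164.52] F case [0.43 1.67] -0.57
top frame [ 5.32155233 -0.31732588]
43 top lid [61.98662366  0.66907636] scene lid [63.51744279  1.63967496]
48 top lid [61.36847054 -0.09046097] scene lid [67.24925541  1.95543877]
top batten z63 [61.40615173 -0.1121315 ]
2584 [[-53.56496296   0.90669115]]
2598 [[60.18595991  0.31285749]]
```

```bash
python3 - <<'E'
from st import *
def edge(g,c,lo,hi):
    p=cv2.GaussianBlur(g[:,c-1:c+2,1].mean(1).astype(np.float32)[:,None],(1,3),0)[:,0]
    d=p[lo:hi]-p[lo+1:hi+1]; i=int(np.argmax(d[1:-1]))+1; w=d[i-1:i+2]; return lo+i+.5+(w[2]-w[0])/w.sum()
a=cv2.imread("pics/scene0.png");b=cv2.imread("pics/s7.png")
def cs(n,P,z): q=ray(n,P,z)-O; return (q@ex).round(1)
# far top edge of panel; predicted px for lid x, height, with scene bias unknown
for n,g,x in(("start",a,-53.6),("now",b,60.2)):
  for c in(300,308,316,324,332):
    Pz=[proj("scene",np.r_[O+ex*(x+55)+ey*y,48])[0] for y in(-70,70)]
    pr=np.interp(c,[Pz[0][0],Pz[1][0]],[Pz[0][1],Pz[1][1]])
    e=edge(g,c,int(pr)-7,int(pr)+7); print(n,c,round(pr,1),round(e,2),"lid x if z48,z43:",cs("scene",[(c,e)],48)-55,cs("scene",[(c,e)],43)-55)
E
```

```text
t 12.05 case xy -144.3 -297.2 z 195.6 yaw [ -89.99    1.19 -164.52] F case [0.43 1.67] -0.57
start 300 219.5 220.42 lid x if z48,z43: [-50.7] [-54.8]
start 308 221.2 222.3 lid x if z48,z43: [-50.4] [-54.5]
start 316 223.0 223.72 lid x if z48,z43: [-51.4] [-55.5]
start 324 224.8 225.64 lid x if z48,z43: [-50.9] [-55.]
start 332 226.5 227.43 lid x if z48,z43: [-50.9] [-55.]
now 300 259.1 261.58 lid x if z48,z43: [66.7] [63.3]
now 308 261.0 263.54 lid x if z48,z43: [66.8] [63.4]
now 316 262.9 265.5 lid x if z48,z43: [66.9] [63.5]
now 324 264.9 267.43 lid x if z48,z43: [66.9] [63.5]
now 332 266.8 269.33 lid x if z48,z43: [66.8] [63.4]
```

If the lid has dropped, both views give 114.3 mm of travel. If it had not, they would disagree by about 4 mm. So it has dropped, at case x ≈ 60–61. The hand is clear, at z=195.

```bash
python3 - <<'E'
from h import *
a=cv2.imread("pics/scene0.png");b=cv2.imread("pics/s7.png")
for n,(x0,y0,x1,y1) in dict(cone_post=(244,172,280,216),mug_dish_bottle=(365,205,452,325),jar_tape=(85,140,137,200),narrow_far=(172,165,215,218)).items():
    print(n,"changed px",int((cv2.absdiff(a,b)[y0:y1,x0:x1].max(2)>45).sum()))
r.sign_off()
E
```

```text
cone_post changed px 30
mug_dish_bottle changed px 0
jar_tape changed px 0
narrow_far changed px 0
the job is handed in; nothing more can be done
```

The wide case is closed and the job is handed in. I pushed its lid about 114 mm along the rails with the half-open fingers flat on the batten's near face. The readings after each push stayed at or below about 4 N. I then drew the hand back and lifted it clear, finishing at about 12 s.

**Drop into the notches:** I never felt a clear stop, so I judged the drop from the pictures. If the lid has dropped, both cameras give 114.3 mm of travel; if it had not, they would differ by about 4 mm. They put the lid at case x about 60–62 mm and y within about 1 mm. Its far edge looked straight and even. One disagreement remains: the scene camera read about 3 mm farther along x than the top camera, both before and after the push, so I treated it as a fixed offset.

**Other things on the stall:** I compared the first and last pictures.
- **Unchanged:** there was no change around the mug, dish, bottle, jar, tape roll or the far end of the narrow case.
- **Cone and post:** about 30 pixels changed there. I took this for the arm's shadow but did not look closer.
- **Not compared:** I did not check the narrow lid itself or the card block. The hand passed them only at about 190 mm or higher.

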